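# Shift the ticket printer's feed selector to roll stock

## Robot

A 6-joint arm with a two-finger parallel gripper is mounted at the origin on the work surface. World frame = base frame: x ahead of the robot, y to its left, z up, the work surface at z = 0. Lengths are in m, angles in rad, forces in N, time in s.
With the tool pointing down it reaches from about 0.35 to 0.85 m from the base axis. Payload 8.1 kg.
Tool frame: the origin (TCP) lies midway between the tips of the shut fingers; the grasp point (between the pads) lies 19 mm behind it (robot.grip_point_offset is the distance from the TCP to the grasp point, in m); z points along the fingers, y is the line along which they close (so a half turn about z gives the same grasp; the last joint's range is limited). The gripper opens to 93 mm and grips with 3 to 60 N. Pads are 15 mm wide; open, the fingers measure 128 mm over their backs; the gripper's body (75 mm by 188 mm) begins 65 mm behind the grasp point.
Start: joints at [-1.319, 0.13, 1.488, -0, 1.523, -0.085], TCP at [0.198, -0.566, 0.219] pointing down, gripper open.
Joint ranges: [-2.96, 2.96], [-0.89, 2.26], [0.02, 2.5], [-1.34, 4.48], [0, 2.73], [-2.66, 2.66]. Speed limits (rad/s): [2.39, 2.39, 2.79, 3.14, 3.14, 3.14].

## Interface

Orientations are given as a rotation vector (axis times angle).
In Python, from plant import robot, read_camera, job gives the robot as it stands.
- The arm moves only by the shell command python3 -m inch 'ROWS' [FORCE]. ROWS is JSON, one flat list of numbers, 5 for each row, row after row: the shift along the world's x, y, z in mm, then the turn about the world's z in degrees, then the opening in per cent of the stroke, from 0 (shut) to 100 (fully open). In form: [dx, dy, dz, yaw, hand, dx, dy, dz, yaw, hand, ...]. A call has 1 to 10 rows; each row is the pose to reach, as a shift and turn from the pose commanded when the call began; what a row does not reach only later rows make up. A row lasts 1/12 s, in which the tool goes at most 41.7 mm and 7.16 degrees, less where a joint would pass 70% of its speed; a pose out of reach is approached as far as the arm can. A call with a gripper value outside its range is refused whole. The fingers move at their own pace and stop on an object; FORCE is the grip in N (left out, the last holds). Time passes only in rows, so rows that repeat a pose let the fingers close. It gives the time, the measured TCP pose, the force, the opening and the grip force at its end, in the units of the state.
- robot.read_state(): the state, without advancing time (a new reading comes with each control period).
- read_camera(name): name is "scene" or "top" or "wrist"; returns a dict with "image" (384x512x3 uint8, blue, green, red), "K" (3x3 intrinsics, pixels), "D" ([k1, k2, p1, p2, k3] as OpenCV has them; the pictures are not rectified), "extrinsics" (4x4, takes a point from world to camera coordinates); the wrist camera has in their place "mount" (4x4, takes a point from camera to tool coordinates, whose origin is the TCP and whose axes are the flange's). Camera axes: x right, y down, z forward; pixel columns grow to the right and rows downward; lengths in m; the calibration is good to about 2 mm. A picture is of the moment at which its call begins: read the wrist's pose just before it. There is no depth.
- job.close_job(): hands the job in; it is judged then, once.
The state is a dict: "t": time; "q": joint angles; "dq": joint speeds; "joint_torque": joint torques, N m; "tool_pos": TCP position; "orientation": TCP orientation; "force": force on the tool from outside, world axes, zero at the start; "wrist_torque": the same for the moment, N m; "opening": finger opening in m; "gripper_force": force on a finger pad.
Only numpy, scipy, OpenCV 4.12 (cv2) and the standard library are available. Lean on these libraries where they do the work, as an engineer would, in place of code of your own. Each camera call takes 0.05 s, during which the arm holds its last target. There are 200 camera calls.

## Task

Change the ticket printer over to roll tickets: push its selector lever out of the parking slot, along the H-shaped gate and fully home to the end of the slot whose plaque carries the raised ring. Push it with the fingertips or the outside of the fingers only, never gripping it, do not run it into any of the other three marked slots, and leave everything else on the counter and the printer where it is.

Things in the scene. Friction and masses are not known exactly. Their poses are not given: they have to be found in the camera images.
- printer: Ticket printer, fixed white housing 236 (x) x 360 mm (y -160 to +200), deck 70 mm high, rounded roll cover along its +y side (y 108 to 192 mm, top at 104 mm). Origin under the centre of the selector gate at counter height; x points away from the robot, y to the robot's left at yaw 0 (turned by up to 0.4 rad).
- gate (a point): Centre of the gate, top face 80 mm above the counter: aluminium plate 132 x 148 mm, slots 18 mm wide, axes as the printer's. Lever positions from here: cross slot along y at x = 0, y -50 to +50 mm; at each end corner slots lead to x = +45 and -45 mm; at y = 0 the unmarked parking slot leads to x = -45 mm only (solid opposite). The 12 mm stem has 3 mm play each side.
- knob (a point): Centre of the selector lever's black knob, 33 mm in diameter about a vertical axis, 33 mm high (115 to 148 mm above the counter, this point 132 mm). It starts in the parking slot, x -45 to -32 mm in the printer's frame.
- lever: Selector lever: knob on a steel stem 12 mm in diameter. Origin on the stem's axis, 62 mm under the knob's centre; axes as the printer's. It stays upright, slides level along the slots against 1.5 N of friction, stays where it is left, has no spring and cannot lift or turn. Solid stops at the slots' ends.
- mark_ring: Black plaque 48 x 48 x 2 mm lying on the printer's deck at the end of one corner slot, with a 3 mm high raised aluminium mark: a ring, 40 mm outside, 22 mm inside. Origin: centre of its underside, 70 mm above the counter; axes as the printer's. The four plaques may be swapped: each lies at x = +93 or -93, y = +50 or -50 mm in the printer's frame, 48 mm outwards along x from the knob's home there.
- mark_square: Black plaque 48 x 48 x 2 mm lying on the printer's deck at the end of one corner slot, with a 3 mm high raised aluminium mark: a solid square of 34 mm. Origin: centre of its underside, 70 mm above the counter; axes as the printer's. The four plaques may be swapped: each lies at x = +93 or -93, y = +50 or -50 mm in the printer's frame, 48 mm outwards along x from the knob's home there.
- mark_bar: Black plaque 48 x 48 x 2 mm lying on the printer's deck at the end of one corner slot, with a 3 mm high raised aluminium mark: one bar, 10 x 42 mm. Origin: centre of its underside, 70 mm above the counter; axes as the printer's. The four plaques may be swapped: each lies at x = +93 or -93, y = +50 or -50 mm in the printer's frame, 48 mm outwards along x from the knob's home there.
- mark_two_bars: Black plaque 48 x 48 x 2 mm lying on the printer's deck at the end of one corner slot, with a 3 mm high raised aluminium mark: two bars, 10 x 42 mm. Origin: centre of its underside, 70 mm above the counter; axes as the printer's. The four plaques may be swapped: each lies at x = +93 or -93, y = +50 or -50 mm in the printer's frame, 48 mm outwards along x from the knob's home there.
- stamp: Bystander: dark wooden rubber stamp, 30 mm diameter, 58 mm high, standing loose on the printer's deck beside the gate (about y = -126 mm in the printer's frame). Origin at the centre of its underside.
- stapler: Bystander: black stapler 137 x 36 x 36 mm, loose on the counter. Origin at its underside's centre.
- inkpad: Bystander: ink pad tin 110 x 70 x 20 mm, loose. Origin at its underside's centre.
- booklet: Bystander: red passport booklet 125 x 88 x 6 mm, loose. Origin at its underside's centre.
- pen: Bystander: blue pen about 140 mm long, 12 mm high, loose. Origin under its barrel's middle.
- mug: Bystander: white mug 80 mm wide, 92 mm high, loose. Origin at its underside's centre.
- puncher: Bystander: hole puncher 110 x 50 x 48 mm, loose. Origin at its underside's centre.

How it is judged:
On the way:
1. the lever is out of the parking slot and in the cross slot (x of knob in the frame of printer between -0.012 and 0.012 m), for 0.05 s.
At the end, for the whole second after the job is handed in: The lever rests in the slot with the ring plaque, within about 7 mm of the slot's end (knob centre less than 55 mm, seen from above, from the plaque's centre; 48 mm when fully home); every bystander is within 15 mm of where it started (horizontal distance between knob and mark_ring below 0.055 m and linear speed of lever below 0.01 m/s and distance of each of stamp, stapler, inkpad, booklet, pen, mug, puncher from where it was at the start of the episode below 0.015 m); the robot touches nothing.
It fails at once if the lever goes more than about two thirds of the way into one of the other three marked slots (horizontal distance between knob and mark_square below 0.063 m or horizontal distance between knob and mark_bar below 0.063 m or horizontal distance between knob and mark_two_bars below 0.063 m).
It fails at once if the lever is gripped: the space between the fingertips closes in on the knob or stem (horizontal distance between the grasp point and knob below 0.02 m and z of the grasp point in the frame of knob below 0.022 m).
It fails at once if a bystander (stamp, stapler, ink pad, booklet, pen, mug, puncher) is moved or lifted more than 15 mm (distance of any of stamp, stapler, inkpad, booklet, pen, mug, puncher from where it was at the start of the episode above 0.015 m).
It also fails if it takes over 45 s, if anything falls off the work surface, if the arm or the gripper's body presses on something with over 40 N, if the wrist force passes 120 N, or if a joint passes its speed limit or range.

## Working session

There is one attempt and no reset: what is moved stays moved. The work goes in short steps, Python scripts to look and compute and a shell command to move; the robot and the scene stay as the last step left them, time stands still between calls to the robot, and variables do not carry over. Pictures are saved under pics/ and viewed, at most 10 in all, crops included, and the job is handed in when it is done.

```bash
ls; mkdir -p pics
python3 - <<'E'
from plant import robot, read_camera
import cv2,numpy as np
a=read_camera("top");b=read_camera("scene")
for n,c in(("top",a),("scene",b)):
    cv2.imwrite(f"pics/{n}0.png",c["image"]); print(n,c["K"],c["D"],c["extrinsics"])
s=robot.read_state();print(s)
E
```

```text
pics
top [[470.58622611   0.         262.8401818 ]
 [  0.         470.58622611 191.2647843 ]
 [  0.           0.           1.        ]] [0.01349972 0.         0.         0.         0.        ] [[ 0.0111127  -0.99993669 -0.0017701   0.07192606]
 [-0.99355194 -0.01084196 -0.11285833  0.56352348]
 [ 0.11283199  0.00301285 -0.99360951  1.45251229]
 [ 0.          0.          0.          1.        ]]
scene [[415.39976243   0.         257.80264593]
 [  0.         415.39976243 185.34793755]
 [  0.           0.           1.        ]] [-0.11609885  0.          0.          0.          0.        ] [[-6.08674859e-01  7.93419254e-01  8.96456214e-04  2.85156174e-01]
 [ 5.60598302e-01  4.30864307e-01 -7.07167231e-01 -2.57316409e-01]
 [-5.61466348e-01 -4.29932363e-01 -7.07045757e-01  1.69284532e+00]
 [ 0.00000000e+00  0.00000000e+00  0.00000000e+00  1.00000000e+00]]
{'t': 0.1, 'q': array([-1.31937525e+00,  1.31077286e-01,  1.48918175e+00,  3.07298068e-06,
        1.52302477e+00, -8.54027203e-02]), 'dq': array([ 0.00094564, -0.00198392, -0.00198046,  0.00053127,  0.00137302,
       -0.00062441]), 'joint_torque': array([ 1.28122476e-03, -5.61339855e+01, -4.93096697e+01,  7.69962952e-02,
        2.90478679e-02, -2.40107931e-05]), 'tool_pos': array([ 0.19818342, -0.56576492,  0.21769111]), 'orientation': array([-3.09548434e+00, -5.26301350e-01,  2.15336320e-04]), 'force': array([-1.20294728, -0.88207728, -0.06841817]), 'wrist_torque': array([-0.0188321 , -0.02098861,  0.00735136]), 'gripper_force': 0.0, 'opening': 0.09295437057915294}
```

View pics/top0.png

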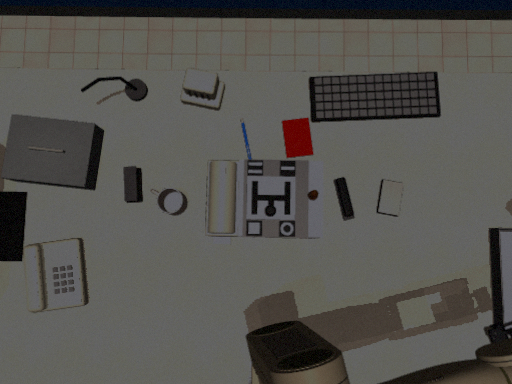

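View pics/scene0.png

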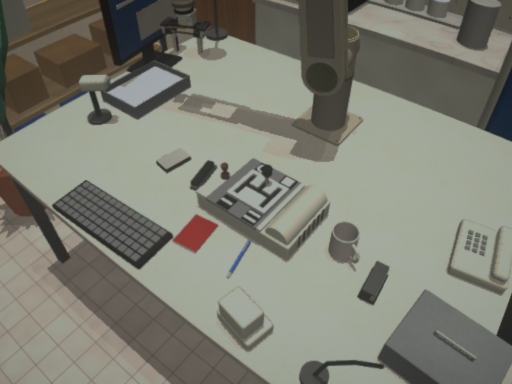

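The top view shows the printer near (265,198). The ring plaque looks to be at (287,228), the near-right corner slot, with the square at (254,228), bars at the far side, the knob at about (270,210) and the stamp at (313,195).

```bash
cat > h.py <<'E'
import cv2,numpy as np
from plant import robot, read_camera
def ray(c,uv,z,X=None):
    X=c["extrinsics"] if X is None else X
    p=cv2.undistortPoints(np.array([[uv]],float),c["K"],np.array(c["D"]))[0,0]
    R,t=X[:3,:3],X[:3,3]; o=-R.T@t; d=R.T@np.array([p[0],p[1],1])
    return o+d*(z-o[2])/d[2]
E
python3 - <<'E'
from h import *
c=read_camera("top");im=c["image"]
cr=im[145:250,195:335]; cr=np.clip(cr.astype(float)*1.8,0,255).astype('uint8')
cv2.imwrite("pics/crop1.png",cv2.resize(cr,None,fx=5,fy=5,interpolation=cv2.INTER_CUBIC))
g=cv2.cvtColor(im,cv2.COLOR_BGR2GRAY); m=(g<60).astype('uint8')
m[:150]=0;m[245:]=0;m[:,:200]=0;m[:,330:]=0
n,l,s,ct=cv2.connectedComponentsWithStats(m)
for i in range(1,n):
    if s[i,4]>15: print(s[i],ct[i].round(1),ray(c,ct[i],.073).round(4))
E
```

```text
[286 150  27   8 171] [298.2 152.7] [ 0.6792 -0.03    0.073 ]
[247 154  17  22 182] [254.3 167. ] [0.6331 0.1053 0.073 ]
[279 160  17  17 215] [287.2 168.4] [0.6299 0.0036 0.073 ]
[234 171   2  36  43] [234.7 190.1] [0.5606 0.1642 0.073 ]
[252 181  39  36 648] [270.4 199.6] [0.5326 0.0547 0.073 ]
[307 190  11  10  84] [312.4 194.7] [ 0.5492 -0.074   0.073 ]
[233 208   3  25  32] [233.9 220.1] [0.4686 0.1652 0.073 ]
[246 220  16  17 121] [253.5 227.5] [0.4469 0.1051 0.073 ]
[279 220  16  17 119] [286.6 228.2] [0.446  0.0045 0.073 ]
[284 225   6   7  37] [286.5 228.1] [0.4462 0.0047 0.073 ]
```

View pics/crop1.png

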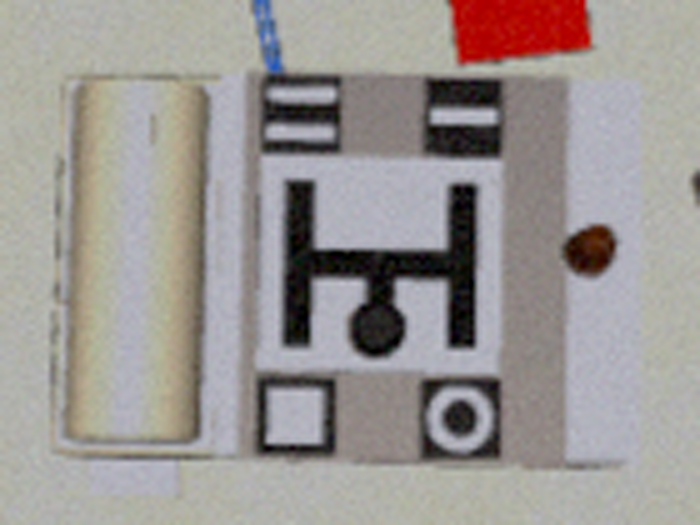

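The ring is confirmed at the printer's near-right corner (x −93, y −50). The printer's centre is at about (0.5385, 0.0545) with a yaw near 0. Next I shut the fingers, go behind the knob and turn so that a finger back faces +x.

```bash
python3 - <<'E'
from h import *
c=read_camera("top")
print(ray(c,(270.4,210.6),.148).round(4))
E
python3 -m inch '[120,310,10,36,0, 120,310,10,36,0, 120,310,10,36,0, 120,310,10,36,0, 120,310,10,36,0, 120,310,10,36,0, 120,310,10,36,0, 120,310,10,36,0, 120,310,10,36,0, 120,310,10,36,0]'
```

```text
[0.4935 0.0553 0.148 ]
t: 1.03
tool_pos: [0.3192, -0.2547, 0.2289]
orientation: [2.779, 1.464, 0.0]
force: [0.0, -1.6, -0.2]
opening: 0.0309
gripper_force: 0.0
```

```bash
python3 -m inch '[117,310,0,34.4,0, 117,310,0,34.4,0, 117,310,0,34.4,0, 117,310,0,34.4,0, 117,310,0,34.4,0, 117,310,0,34.4,0, 117,310,0,34.4,0, 117,310,0,34.4,0, 117,310,0,34.4,0, 117,310,0,34.4,0]'
python3 - <<'E'
from h import *
s=robot.read_state();w=read_camera("wrist");t=read_camera("top")
print(s["tool_pos"],s["orientation"],s["opening"])
cr=t["image"][145:250,195:335]; cr=np.clip(cr.astype(float)*1.8,0,255).astype('uint8')
cr=cv2.resize(cr,(512,384),interpolation=cv2.INTER_CUBIC)
cv2.imwrite("pics/w1.png",np.vstack([w["image"]]))
R=cv2.Rodrigues(s["orientation"])[0];M=np.array(w["mount"])
X=np.eye(4);T=np.eye(4);T[:3,:3]=R;T[:3,3]=s["tool_pos"];X=np.linalg.inv(T@M)
np.savez("pics/w1.npz",X=X,K=w["K"],D=w["D"])
def px(p): return cv2.projectPoints(np.array([p],float),cv2.Rodrigues(X[:3,:3])[0],X[:3,3],w["K"],np.array(w["D"]))[0][0,0].round(1)
print("knob",px([.4935,.0553,.148]),"ring",px([.446,.0045,.073]),"bar",px([.63,.0036,.073]),"square",px([.447,.105,.073]))
E
```

```text
t: 1.87
tool_pos: [0.4357, 0.0544, 0.2281]
orientation: [-2.224, -2.218, 0.002]
force: [-0.9, 0.2, -0.2]
opening: 0.0002
gripper_force: 0.0
[0.43571115 0.05437029 0.22809769] [-2.22353536e+00 -2.21847452e+00  2.01174005e-03] 0.00015777796136231604
knob [325.8 196.1] ring [269.7 221.7] bar [422.2 221.8] square [271.1 135.5]
```

View pics/w1.png

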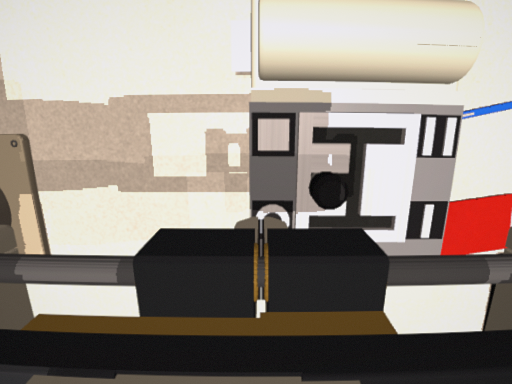

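The wrist view puts the knob at (328,190), close to the predicted (326,196), and the plaques also match. Before descending I check which parts the black blocks at (135–385, 230–315) are.

Run:
```python
from h import *
w=read_camera("wrist");I=np.linalg.inv(np.array(w["mount"]))
print(np.array(w["mount"]).round(3))
for z in (0,-.02,-.04,-.06,-.084):
  print(z,[cv2.projectPoints(np.array([[a,b,z]]),cv2.Rodrigues(I[:3,:3])[0],I[:3,3],w["K"],np.array(w["D"]))[0][0,0].round(0).tolist() for a,b in((-.0075,.0175),(.0075,.0175),(0.0375,.0175),(-.0375,.094))])
```

```text
[[ 0.001 -0.972 -0.236  0.065]
 [ 1.     0.001  0.    -0.   ]
 [-0.    -0.236  0.972 -0.166]
 [ 0.     0.     0.     1.   ]]
0 [[289.0, 242.0], [289.0, 219.0], [291.0, 170.0], [403.0, 283.0]]
-0.02 [[292.0, 256.0], [293.0, 231.0], [295.0, 177.0], [419.0, 301.0]]
-0.04 [[297.0, 274.0], [298.0, 246.0], [300.0, 185.0], [438.0, 324.0]]
-0.06 [[302.0, 299.0], [304.0, 267.0], [307.0, 196.0], [463.0, 352.0]]
-0.084 [[312.0, 340.0], [314.0, 302.0], [319.0, 216.0], [502.0, 397.0]]
```

Those blocks are the finger carriers, at least 20–40 mm above the tips, so a TCP height of 0.136 clears the knob's top. It also keeps the grasp point more than 22 mm above the knob's centre. Descend and push +x.

```bash
python3 -m inch '[0,1,-40,0,0, 0,1,-75,0,0, 0,1,-92,0,0, 0,1,-92,0,0, 8,1,-92,0,0, 16,1,-92,0,0, 22,1,-92,0,0, 28,1,-92,0,0, 34,1,-92,0,0, 40,1,-92,0,0]'
python3 -m inch '[6,0,0,0,0, 12,0,0,0,0, 18,0,0,0,0, 23,0,0,0,0, 27,0,0,0,0, 27,0,0,0,0]'
cat > k.py <<'E'
from h import *
s=robot.read_state();print(s["tool_pos"].round(4),s["force"].round(1))
c=read_camera("top");im=c["image"]
import sys
cr=im[145:250,195:335]; cr=np.clip(cr.astype(float)*1.8,0,255).astype('uint8')
cv2.imwrite(sys.argv[1],cv2.resize(cr,None,fx=5,fy=5,interpolation=cv2.INTER_CUBIC))
E
python3 k.py pics/t2.png
```

```text
t: 2.85
tool_pos: [0.4765, 0.0547, 0.1375]
orientation: [2.227, 2.215, 0.001]
force: [-2.3, -0.2, 5.2]
opening: 0.0001
gripper_force: 2.4
t: 3.35
tool_pos: [0.5038, 0.0546, 0.1375]
orientation: [2.226, 2.215, 0.001]
force: [-0.1, 0.7, 1.6]
opening: 0.0007
gripper_force: 0.5
[0.5038 0.0546 0.1375] [-0.1  0.7  1.6]
```

View pics/t2.png

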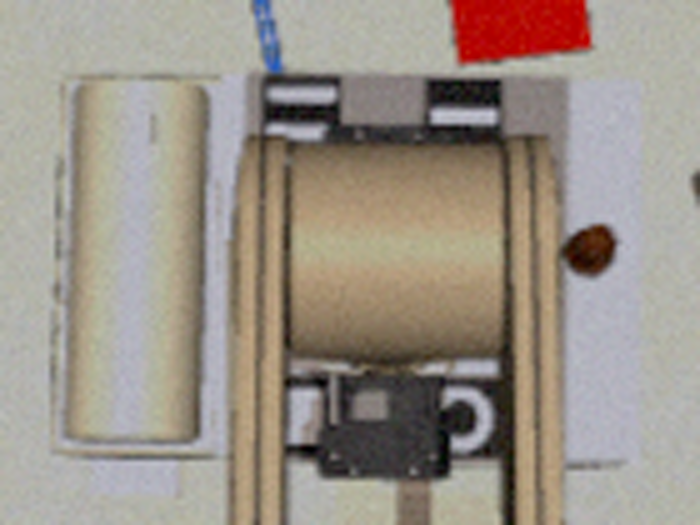

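The arm hides the knob from the top camera, so I look with the wrist and scene cameras.

Run:
```python
from h import *
w=read_camera("wrist")["image"];c=read_camera("scene")["image"][140:260,180:340]
cv2.imwrite("pics/ws3.png",np.hstack([cv2.resize(w,(400,300)),cv2.resize(c,(400,300),interpolation=cv2.INTER_CUBIC)]))
```

```text
(no output)
```

View pics/ws3.png

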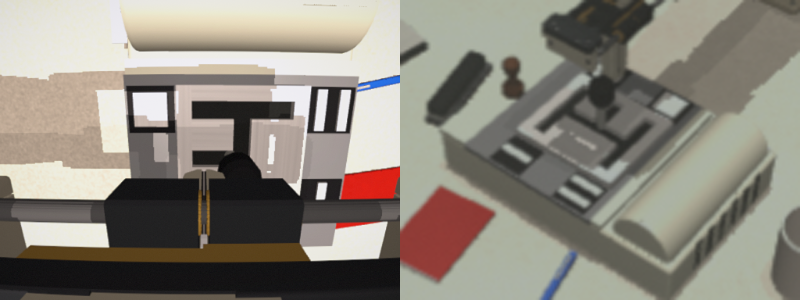

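The knob (240,160 in the left view) now sits on the cross slot's line. A small extra nudge will feel for the wall.

```bash
python3 -m inch '[2,0,0,0,0, 2,0,0,0,0]'; python3 -m inch '[2,0,0,0,0, 2,0,0,0,0]'
```

```text
t: 3.67
tool_pos: [0.5041, 0.0548, 0.1363]
orientation: [-2.227, -2.215, 0.001]
force: [-0.7, 0.6, 0.1]
opening: 0.0006
gripper_force: 0.5
t: 3.83
tool_pos: [0.5063, 0.0548, 0.1364]
orientation: [-2.227, -2.215, 0.0]
force: [-1.9, 0.5, -0.6]
opening: 0.0005
gripper_force: 0.5
```

```bash
python3 -m inch '[2,0,0,0,0, 2,0,0,0,0]'; python3 -m inch '[2,0,0,0,0, 2,0,0,0,0]'
```

```text
t: 4.0
tool_pos: [0.5084, 0.0547, 0.1366]
orientation: [-2.227, -2.215, 0.0]
force: [-0.3, 0.2, -0.3]
opening: 0.0005
gripper_force: 0.4
t: 4.17
tool_pos: [0.5105, 0.0547, 0.1366]
orientation: [2.227, 2.215, 0.0]
force: [-1.7, 0.0, 0.0]
opening: 0.0001
gripper_force: 0.4
```

```bash
python3 -m inch '[2,0,0,0,0, 2,0,0,0,0]'; python3 -m inch '[2,0,0,0,0, 2,0,0,0,0]'; python3 -m inch '[2,0,0,0,0, 2,0,0,0,0]'
```

```text
t: 4.33
tool_pos: [0.5126, 0.0547, 0.1367]
orientation: [2.227, 2.215, 0.0]
force: [-0.1, 0.5, -0.4]
opening: 0.0003
gripper_force: 0.4
t: 4.5
tool_pos: [0.5146, 0.0547, 0.1367]
orientation: [2.227, 2.215, 0.0]
force: [-0.4, 0.2, 0.7]
opening: 0.0004
gripper_force: 0.4
t: 4.67
tool_pos: [0.5166, 0.0547, 0.1367]
orientation: [2.227, 2.215, 0.0]
force: [-0.3, -0.2, 0.7]
opening: 0.0004
gripper_force: 0.4
```

No wall felt yet, so I back off and measure the knob by wrist camera.

```bash
python3 -m inch '[-15,0,0,0,0, -40,0,0,0,0, -65,0,40,0,0, -80,0,80,0,0, -80,0,90,0,0, -80,0,90,0,0, -80,0,90,0,0]'
cat > wm.py <<'E'
from h import *
import sys
s=robot.read_state();w=read_camera("wrist")
T=np.eye(4);T[:3,:3]=cv2.Rodrigues(s["orientation"])[0];T[:3,3]=s["tool_pos"]
X=np.linalg.inv(T@np.array(w["mount"]))
print(s["tool_pos"].round(4),s["force"].round(1))
np.savez("pics/w.npz",X=X,K=w["K"],D=w["D"]);cv2.imwrite(sys.argv[1],w["image"])
E
python3 wm.py pics/w4.png
```

```text
t: 5.25
tool_pos: [0.4374, 0.0547, 0.2281]
orientation: [2.225, 2.214, 0.005]
force: [-0.2, -1.6, -1.1]
opening: 0.0008
gripper_force: 0.0
[0.4374 0.0547 0.2281] [-0.2 -1.6 -1.1]
```

View pics/w4.png

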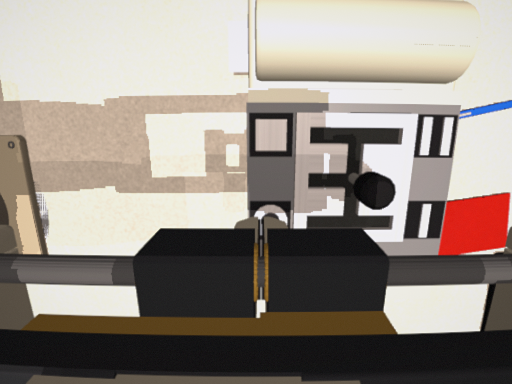

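Run:
```python
from h import *
d=np.load("pics/w.npz")
im=cv2.imread("pics/w4.png");g=cv2.cvtColor(im,cv2.COLOR_BGR2GRAY)
for n,uv,z in(("knob",(376,190),.148),("knobpark(-1.7mm)",(328,190),.148),("slotL far",(403,136),.08),("slotL near",(311,136),.08),("slotR far",(400,221),.08),("slotR near",(308,221),.08),("cross top",(354,150),.08)):
    print(n,ray(d,uv,z,d["X"]).round(4))
for r in (155,165,210): print(r,g[r,320:400:2])
```

```text
knob [0.5407 0.0608 0.148 ]
knobpark(-1.7mm) [0.4974 0.061  0.148 ]
slotL far [0.5942 0.1052 0.08  ]
slotL near [0.4927 0.1051 0.08  ]
slotR far [0.6016 0.0069 0.08  ]
slotR near [0.4927 0.0079 0.08  ]
cross top [0.5407 0.0899 0.08  ]
155 [170 169 241 240 240 176 169 168 168 168 169 168 170 164  39  30  29  29
  43  44  69 101 241 239 239 239 239 239 239 239 238 238 239 239 238 239
 238 239 239 238]
165 [169 166 241 240 238 164 167 167 167 168 167 167 167 129  25  27  24  23
  28  29  76 149 193 186 221 240 239 239 239 239 239 239 239 239 238 239
 239 239 238 239]
210 [171 241 240 240 240 239 239 238 239 239 239 234  57  41  43  42  40  41
  75 164 240 239 238 239 239 241 238 239 239 239 239 242 240 239 239 239
 239 239 238 238]
```

The knob is at x = 0.5407, on the cross slot's centre line, having moved 45 mm. The contact offset is therefore about 24 mm. Next I go to its +y side and push −y.

```bash
python3 -m inch '[30,20,0,0,0, 60,40,0,0,0, 90,52,0,0,0, 103,52,0,0,0, 103,52,0,0,0, 103,52,-35,0,0, 103,52,-70,0,0, 103,52,-91,0,0, 103,52,-91,0,0, 103,52,-91,0,0]'
python3 -m inch '[0,-10,0,0,0, 0,-20,0,0,0, 0,-26,0,0,0, 0,-32,0,0,0, 0,-38,0,0,0, 0,-44,0,0,0, 0,-50,0,0,0, 0,-56,0,0,0, 0,-62,0,0,0, 0,-68,0,0,0]'
python3 -m inch '[0,-4,0,0,0, 0,-4,0,0,0]'
python3 -m inch '[0,-4,0,0,0, 0,-4,0,0,0]'
```

```text
t: 6.13
tool_pos: [0.537, 0.1063, 0.1334]
orientation: [-2.225, -2.213, 0.006]
force: [-0.1, 0.3, -0.3]
opening: 0.0004
gripper_force: 0.0
t: 6.97
tool_pos: [0.5393, 0.0382, 0.1356]
orientation: [-2.227, -2.216, 0.0]
force: [0.9, 1.8, 1.7]
opening: 0.0007
gripper_force: 1.0
t: 7.13
tool_pos: [0.5391, 0.0337, 0.1354]
orientation: [-2.228, -2.215, 0.001]
force: [-0.4, -0.0, -0.2]
opening: 0.0002
gripper_force: 0.0
t: 7.3
tool_pos: [0.539, 0.0302, 0.1353]
orientation: [-2.227, -2.215, 0.001]
force: [1.0, 0.8, 1.1]
opening: 0.0004
gripper_force: 0.1
```

```bash
python3 -m inch '[0,-2,2,0,0, 0,-2,2,0,0]'
python3 -m inch '[0,-2,0,0,0, 0,-2,0,0,0]'
python3 -m inch '[0,-2,0,0,0, 0,-2,0,0,0]'
```

```text
t: 7.47
tool_pos: [0.5391, 0.0286, 0.1376]
orientation: [-2.227, -2.215, 0.001]
force: [-0.7, 0.8, 0.2]
opening: 0.0007
gripper_force: 0.4
t: 7.63
tool_pos: [0.5391, 0.0276, 0.1376]
orientation: [-2.226, -2.215, -0.001]
force: [-1.9, 4.5, 0.3]
opening: 0.0002
gripper_force: 2.6
t: 7.8
tool_pos: [0.5391, 0.0268, 0.1377]
orientation: [-2.224, -2.215, -0.004]
force: [-1.9, 11.8, 1.3]
opening: 0.0005
gripper_force: 5.3
```

The end of the cross slot is felt (12 N). Retreat, lift, go to the knob's +x side and push −x.

```bash
python3 -m inch '[0,15,0,0,0, 0,25,30,0,0, 0,25,60,0,0, 0,25,80,0,0, 30,5,80,0,0, 53,-21,80,0,0, 53,-21,80,0,0, 53,-21,45,0,0, 53,-21,10,0,0, 53,-21,0,0,0]'
python3 -m inch '[0,0,0,0,0, -10,0,0,0,0, -20,0,0,0,0, -26,0,0,0,0, -32,0,0,0,0, -38,0,0,0,0, -44,0,0,0,0, -50,0,0,0,0, -56,0,0,0,0, -62,0,0,0,0]'
python3 -m inch '[-4,0,0,0,0, -8,0,0,0,0]'
python3 -m inch '[-3,0,0,0,0, -3,0,0,0,0]'
```

```text
t: 8.63
tool_pos: [0.5891, 0.0036, 0.1318]
orientation: [-2.224, -2.211, 0.008]
force: [-0.8, 0.5, -1.3]
opening: 0.0003
gripper_force: 0.0
t: 9.47
tool_pos: [0.5314, 0.0038, 0.1398]
orientation: [2.225, 2.214, 0.004]
force: [3.0, 0.6, 6.6]
opening: 0.0008
gripper_force: 3.3
t: 9.63
tool_pos: [0.5234, 0.0038, 0.1397]
orientation: [2.225, 2.214, 0.004]
force: [2.3, 1.1, 7.0]
opening: 0.0
gripper_force: 3.2
t: 9.8
tool_pos: [0.5208, 0.0038, 0.1398]
orientation: [2.225, 2.213, 0.005]
force: [4.5, 1.6, 4.8]
opening: 0.0007
gripper_force: 3.1
```

```bash
python3 -m inch '[-2,0,0,0,0, -2,0,0,0,0]'
python3 -m inch '[-2,0,0,0,0, -2,0,0,0,0]'
python3 -m inch '[-2,0,0,0,0, -2,0,0,0,0]'
```

```text
t: 9.97
tool_pos: [0.5201, 0.0038, 0.1401]
orientation: [2.223, 2.212, 0.008]
force: [8.9, 0.7, 1.8]
opening: 0.0008
gripper_force: 4.3
t: 10.13
tool_pos: [0.5192, 0.0037, 0.1407]
orientation: [2.222, 2.21, 0.011]
force: [13.6, 0.8, 1.5]
opening: 0.0003
gripper_force: 5.5
t: 10.3
tool_pos: [0.5182, 0.0036, 0.1413]
orientation: [2.221, 2.209, 0.013]
force: [16.0, 0.6, 2.2]
opening: 0.0008
gripper_force: 6.6
```

The lever is at the end stop (16 N). Retreat clear of the printer and check with the top camera.

```bash
python3 -m inch '[15,0,0,0,0, 25,0,20,0,0, 25,0,55,0,0, 25,0,85,0,0, 10,-40,85,0,0, -20,-80,85,0,0, -50,-120,85,0,0, -70,-160,85,0,0, -90,-200,85,0,0, -110,-240,85,0,0]'
python3 -m inch '[-30,-40,0,0,0, -60,-80,0,0,0, -80,-110,0,0,0, -80,-110,0,0,0, -80,-110,0,0,0]'
python3 k.py pics/t5.png
```

```text
t: 11.13
tool_pos: [0.4136, -0.2135, 0.223]
orientation: [2.227, 2.216, -0.0]
force: [0.9, -0.7, 0.3]
opening: 0.0008
gripper_force: 0.0
t: 11.55
tool_pos: [0.3331, -0.3245, 0.2227]
orientation: [-2.232, -2.21, 0.001]
force: [0.5, 0.4, -0.3]
opening: 0.0003
gripper_force: 0.0
[ 0.3331 -0.3245  0.2227] [ 0.5  0.4 -0.3]
```

View pics/t5.png

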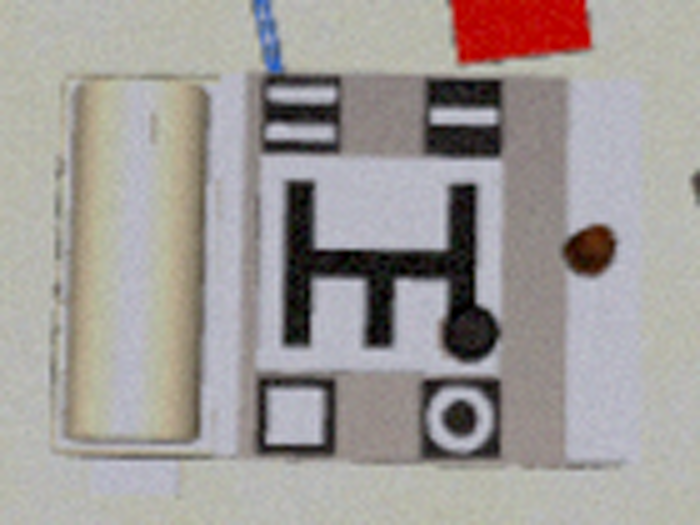

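The knob is at crop (470,333), slightly nearer the robot than it was when parked (row 328), so it is fully home in the ring slot. The stamp, pen and booklet have not moved.

Run:
```python
from h import *
from plant import job
c=read_camera("top");k=ray(c,(289,211.6),.148);r=ray(c,(286.6,228.2),.073)
print(k,np.linalg.norm((k-r)[:2]))
print(job.close_job())
```

```text
[0.49116833 0.00147622 0.148     ] 0.04540934328464633
the job is handed in; nothing more can be done
None
```

The selector lever is fully home in the ring-plaque slot (measured about 45 mm from the plaque's centre, limit 55 mm), the arm is clear, the last top-camera view showed no movement of the stamp, pen or booklet (the other loose items were not re-checked), and the job is handed in with no verdict returned.

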